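# Snap the lid tabs of the yellow disc tub

## Task

Two round tubs of sanding discs stand on the bench with their lids laid on but not fastened. Fasten the lid of the tub with the yellow disc showing: press each of its three white snap tabs around the rim straight down until it is fully home. Do not touch the tub with the purple disc, which is still in use.

Things in the scene. Friction and masses are not known exactly. Their poses are not given: they have to be found in the camera images.
- yellow_tub_tab1_top (a point): Centre of the top face of white snap tab 1 of the YELLOW tub (grey, round, fixed, yellow disc in its black lid; lid 142 mm across, top 54 mm high). Tab: plate 24 mm (radial) x 36 mm x 4 mm, 68 mm from the tub's centre. Slides straight down only: top 65 to 68 mm above the bench as found, 58 mm when home on its firm stop. Needs about 6 N; stays where left.
- yellow_tub_tab2_top (a point): Centre of the top face of white snap tab 2 of the YELLOW tub (grey, round, fixed, yellow disc in its black lid; lid 142 mm across, top 54 mm high). Same kind of tab as tab 1, 120 degrees on anticlockwise from above. Its x axis points outward from the tub's centre, z up.
- yellow_tub_tab3_top (a point): Centre of the top face of white snap tab 3 of the YELLOW tub (grey, round, fixed, yellow disc in its black lid; lid 142 mm across, top 54 mm high). Same kind of tab as tab 1, 240 degrees on anticlockwise from above. Its x axis points outward from the tub's centre, z up.
- purple_tub: The other tub, same shape, size and white tabs (raised too), fixed to the bench, but with a purple disc showing in its lid: not to be touched. Origin at the centre of its underside, on the bench; 160 mm across over the tabs, 68 mm high; its first tab lies along its own x axis.

How it is judged:
By the outcome, as a careful person would: the job done as asked, in the order asked, and still so for the second after the job is handed in, with the robot touching nothing.
It also fails if it takes over 42 s, if anything falls off the work surface, if the arm or the gripper's body presses on something with over 40 N, if the wrist force passes 120 N, or if a joint passes its speed limit or range.

## Robot

A 7-joint arm with a two-finger parallel gripper is mounted at the origin on the work surface. World frame = base frame: x ahead of the robot, y to its left, z up, the work surface at z = 0. Lengths are in m, angles in rad, forces in N, time in s.
With the tool pointing down it reaches from about 0.4 to 0.85 m from the base axis. Payload 10.4 kg.
Tool frame: the origin (TCP) lies at the very end of the fingers, on their centre line; the grasp point (between the pads) lies 19 mm behind it; z points along the fingers, y is the line along which they close (so a half turn about z gives the same grasp; the last joint's range is limited). The gripper opens to 85 mm and grips with 20 to 120 N. Pads are 22 mm wide; open, the fingers measure 114 mm over their backs; the gripper's body (76 mm by 85 mm) begins 54 mm behind the grasp point. The pads swing forward as they close: fully open they stand 13 mm farther back than shut.
Start: joints at [-1.252, 0.332, -0.065, 1.46, 0.022, 1.35, -0.088], TCP at [0.209, 0.589, 0.231] pointing down, gripper open.
Joint ranges: [-2.6, 2.6], [-0.5, 2.12], [-1.47, 1.34], [0.16, 2.42], [-1.27, 4.41], [0.06, 2.06], [-2.6, 2.6]. Speed limits (rad/s): [2.22, 2.22, 2.79, 2.79, 3.14, 3.14, 3.14].

## Interface

Orientations are given as a unit quaternion [x, y, z, w].
In Python, from workcell import * gives the robot as it stands.
- The arm moves only by the tool step_arm, never from a script. Its argument "commands" is one flat list of numbers, 7 for each row, row after row: the finger opening in mm, from 0 to 85.4, then the shift along the world's x, y, z as a fraction of full scale, then the turn, a rotation vector about the world's x, y, z as a fraction of full scale. A call has exactly 10 rows; each row is the pose to reach, as a shift and turn from the pose commanded when the call began, turning the shorter way round; what a row does not reach only later rows make up. Full scale, the value 1, is 0.6 m for a shift and pi rad for a turn. A row lasts 1/8 s, in which the tool goes at most 62.5 mm and 10.7 degrees, less where a joint would pass 70% of its speed; a pose out of reach is approached as far as the arm can. A call with a number of a shift or a turn outside -1 to 1 is refused whole. A call with a gripper value outside its range is refused whole. The fingers move at their own pace and stop on an object; "squeeze" is the grip in N (left out, the last holds). Time passes only in rows, so rows that repeat a pose let the fingers close, or fill a call up. It gives the time, the measured TCP pose, the force, the opening and the grip force at its end, in the units of the state.
- get_obs(): the state, without advancing time (a new reading comes with each control period).
- camera(name): name is "side" or "top"; returns the picture (480x640x3 uint8, red, green, blue); there is no depth.
- camera_params(name): a dict with "mtx" (3x3 intrinsics, pixels), "extrinsics" (4x4, takes a point from world to camera coordinates). Camera axes: x right, y down, z forward; pixel columns grow to the right and rows downward; lengths in m; the calibration is good to about 2 mm. A picture is of the moment at which its call begins. camera_params takes no time and is no camera call.
- hand_in(): hands the job in; it is judged then, once.
The state is a dict: "clock": time; "joint_pos": joint angles; "joint_velocities": joint speeds; "tau": joint torques, N m; "position": TCP position; "ee_rot": TCP orientation; "ft_force": force on the tool from outside, world axes, zero at the start; "torque": the same for the moment, N m; "grip_width": opening from 0.0 (shut) to 1.0 (fully open); "grasp_force": force on a finger pad.
Only numpy, scipy, OpenCV 4.12 (cv2) and the standard library are available. Lean on these libraries where they do the work, as an engineer would, in place of code of your own. Each camera call takes 0.05 s, during which the arm holds its last target. There are 200 camera calls.

## Working session

There is one attempt and no reset: what is moved stays moved. The work goes in short steps, Python scripts to look and compute and a tool call to move; the robot and the scene stay as the last step left them, time stands still between calls to the robot, and variables do not carry over. Pictures are saved under pics/ and viewed, at most 10 in all, crops included, and the job is handed in when it is done.

Besides the shell and the picture viewer there is one more tool, called after ">>>" in YAML: its name, and indented under it one key for each argument. step_arm: Moves the arm, as the interface text tells. Its arguments: {"type":"object","properties":{"commands":{"type":"array","items":{"type":"number"}},"squeeze":{"type":"number"}},"required":["commands"]}

```bash
mkdir -p pics
python3 - <<'E'
from workcell import *
import cv2,numpy as np
for n in("top","side"):
    im=camera(n); cv2.imwrite(f"pics/{n}0.png",cv2.cvtColor(im,cv2.COLOR_RGB2BGR))
    p=camera_params(n); print(n,np.round(p["mtx"],1).tolist(),np.round(p["extrinsics"],3).tolist())
o=get_obs();print(o)
E
```

```text
top [[513.6, 0.0, 319.4], [0.0, 513.6, 245.2], [0.0, 0.0, 1.0]] [[0.023, -1.0, -0.014, -0.035], [-0.983, -0.02, -0.181, 0.529], [0.18, 0.017, -0.983, 0.88], [0.0, 0.0, 0.0, 1.0]]
side [[501.3, 0.0, 318.1], [0.0, 501.3, 234.1], [0.0, 0.0, 1.0]] [[-0.971, -0.238, -0.022, 0.525], [-0.136, 0.626, -0.768, 0.123], [0.197, -0.743, -0.64, 0.802], [0.0, 0.0, 0.0, 1.0]]
{'clock': 0.1, 'joint_pos': array([-1.25159911,  0.33280273, -0.06471436,  1.4608389 ,  0.02158827,
        1.34986782, -0.08846987]), 'joint_velocities': array([-0.00102145, -0.00135382, -0.0018908 , -0.00253475, -0.00224782,
        0.00041829, -0.00180287]), 'tau': array([ 1.14826409e-03, -6.26748276e+01,  4.87609324e-02, -3.92420948e+01,
        1.62888563e-02,  6.99712764e-03, -2.65371810e-06]), 'position': array([0.20937135, 0.58855053, 0.23060802]), 'ee_rot': array([ 1.70038365e-01,  9.85437254e-01, -6.04965049e-04, -8.55204441e-05]), 'ft_force': array([ 0.29309258, -0.13911966,  0.0142438 ]), 'torque': array([0.02448798, 0.01999726, 0.05699074]), 'grasp_force': 0.0, 'grip_width': 0.9992767659745414}
```

View pics/top0.png

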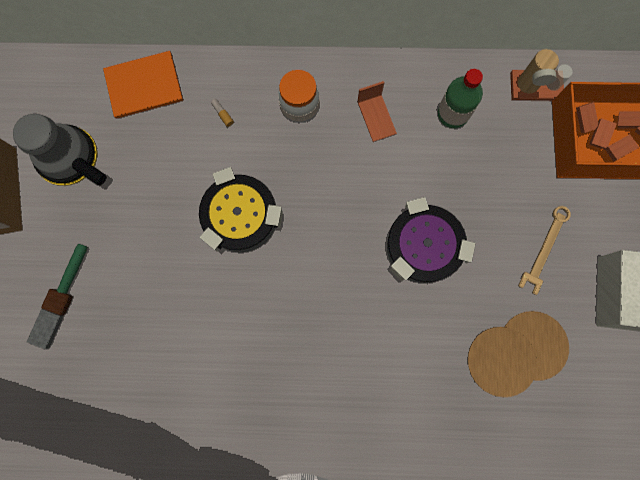

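View pics/side0.png

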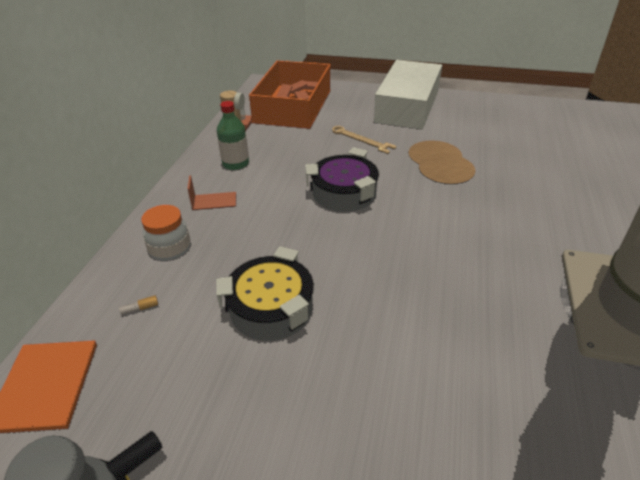

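```bash
cat > h.py <<'E'
from workcell import *
import cv2,numpy as np
def ray(n,uv,z):
    p=camera_params(n);E=p["extrinsics"];R,t=E[:3,:3],E[:3,3]
    d=R.T@np.linalg.inv(p["mtx"])@np.array([*uv,1.]);c=-R.T@t
    return c+d*(z-c[2])/d[2]
def blobs(m,lo):
    n,l,s,c=cv2.connectedComponentsWithStats(m.astype(np.uint8))
    return [(c[i],s[i]) for i in range(1,n) if s[i][4]>lo]
def measure():
  for n in("top","side"):
    im=camera(n).astype(int);r,g,b=im[...,0],im[...,1],im[...,2]
    yc=[x for x in blobs((r>g+15)&(g>b+70)&(g>110),600)]
    for c,s in yc:
        x=ray(n,c,.054);print(n,"yellow",c.round(1),s[4],x.round(4))
    C=ray(n,yc[0][0],.054)
    w=(im.min(2)>(165 if n=="top" else 140))&(im.max(2)-im.min(2)<40)
    for c,s in blobs(w,40):
        x=ray(n,c,.066);d=(x-C)[:2]
        if np.hypot(*d)<.35:print("  tab",c.round(1),s[4],x.round(4),"r",np.hypot(*d).round(4),"ang",np.degrees(np.arctan2(d[1],d[0])).round(1))
E
python3 -c "
from h import *
measure()"
```

```text
top yellow [236.8 211. ] 2140 [0.5884 0.1279 0.054 ]
side yellow [267.9 285.7] 2043 [0.5891 0.1276 0.054 ]
  tab [311.  168.1] 88 [ 0.603  -0.2001  0.066 ] r 0.328 ang -87.6
  tab [364.2 181.5] 88 [ 0.4885 -0.1744  0.066 ] r 0.3183 ang -108.4
  tab [285.6 252.4] 169 [0.5798 0.0591 0.066 ] r 0.0692 ang -97.8
  tab [223.5 285.2] 210 [0.6521 0.1526 0.066 ] r 0.0677 ang 21.6
  tab [293.7 304.5] 234 [0.535  0.1672 0.066 ] r 0.0671 ang 143.8
```

>>> step_arm:
  commands: [0,0.06,-0.08,0,0,0,0,0,0.12,-0.16,0,0,0,0,0,0.19,-0.24,0,0,0,0,0,0.25,-0.32,0,0,0,0,0,0.31,-0.4,0,0,0,0,0,0.37,-0.48,-0.03,0,0,0,0,0.43,-0.56,-0.08,0,0,0,0,0.49,-0.63,-0.13,0,0,0,0,0.542,-0.699,-0.17,0,0,0,0,0.542,-0.699,-0.2,0,0,0]
  squeeze: 20

```text
clock: 1.45
position: [0.5365, 0.1642, 0.11]
ee_rot: [0.174, 0.985, -0.001, 0.0]
ft_force: [-0.3, 0.5, 0.3]
grip_width: -0.003
grasp_force: 0.0
```

Run:
```python
from h import *
s=camera("side");t=camera("top")
a=cv2.resize(s[130:380,150:400],(400,400),interpolation=2);b=cv2.resize(t[130:300,150:320],(400,400),interpolation=2)
cv2.imwrite("pics/near1.png",np.hstack([a,b])[...,::-1]);print(get_obs()["position"])
```

```text
[0.53342494 0.16884337 0.10920424]
```

View pics/near1.png

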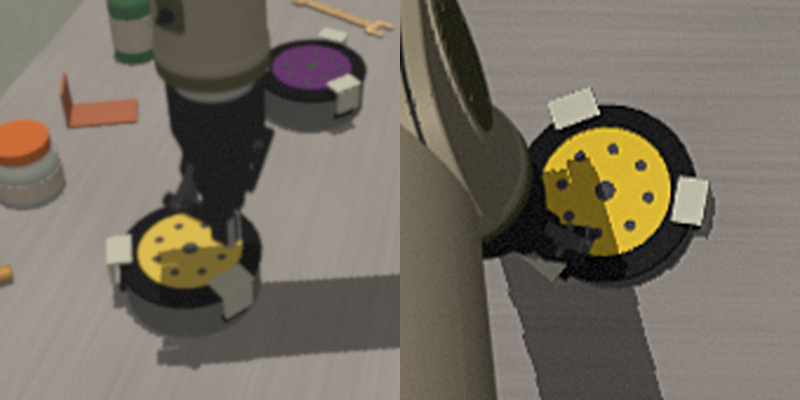

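>>> step_arm:
  commands: [0,0,0,-0.03,0,0,0,0,0,0,-0.055,0,0,0,0,0,0,-0.065,0,0,0,0,0,0,-0.07,0,0,0,0,0,0,-0.074,0,0,0,0,0,0,-0.078,0,0,0,0,0,0,-0.082,0,0,0,0,0,0,-0.086,0,0,0,0,0,0,-0.088,0,0,0,0,0,0,-0.088,0,0,0]

```text
clock: 2.8
position: [0.5349, 0.1696, 0.0592]
ee_rot: [0.17, 0.985, 0.0, 0.0]
ft_force: [-2.3, 0.2, 5.4]
grip_width: 0.002
grasp_force: 2.4
```

>>> step_arm:
  commands: [0,0,0,-0.001,0,0,0,0,0,0,-0.002,0,0,0,0,0,0,-0.003,0,0,0,0,0,0,-0.004,0,0,0,0,0,0,-0.005,0,0,0,0,0,0,-0.006,0,0,0,0,0,0,-0.006,0,0,0,0,0,0,-0.006,0,0,0,0,0,0,-0.006,0,0,0,0,0,0,-0.006,0,0,0]

```text
clock: 4.05
position: [0.535, 0.1697, 0.0579]
ee_rot: [0.17, 0.985, 0.001, 0.0]
ft_force: [-13.1, -3.7, 32.0]
grip_width: 0.001
grasp_force: 16.0
```

>>> step_arm:
  commands: [0,0,0,0.04,0,0,0,0,0,0,0.08,0,0,0,0,0.06,-0.01,0.08,0,0,0,0,0.13,-0.018,0.08,0,0,0,0,0.195,-0.026,0.08,0,0,0,0,0.195,-0.026,0.08,0,0,0,0,0.195,-0.026,0.06,0,0,0,0,0.195,-0.026,0.04,0,0,0,0,0.195,-0.026,0.03,0,0,0,0,0.195,-0.026,0.026,0,0,0]

```text
clock: 5.3
position: [0.6511, 0.1541, 0.07]
ee_rot: [0.17, 0.985, -0.0, -0.0]
ft_force: [-0.4, 0.1, 0.0]
grip_width: -0.001
grasp_force: 0.0
```

>>> step_arm:
  commands: [0,0,0,-0.004,0,0,0,0,0,0,-0.008,0,0,0,0,0,0,-0.012,0,0,0,0,0,0,-0.016,0,0,0,0,0,0,-0.019,0,0,0,0,0,0,-0.021,0,0,0,0,0,0,-0.023,0,0,0,0,0,0,-0.025,0,0,0,0,0,0,-0.025,0,0,0,0,0,0,-0.025,0,0,0]

```text
clock: 6.55
position: [0.652, 0.154, 0.058]
ee_rot: [0.17, 0.985, 0.001, 0.0]
ft_force: [-9.6, -2.0, 19.1]
grip_width: 0.004
grasp_force: 9.8
```

>>> step_arm:
  commands: [0,0,0,0.04,0,0,0,0,0,0,0.08,0,0,0,0,-0.04,-0.05,0.08,0,0,0,0,-0.08,-0.1,0.08,0,0,0,0,-0.12,-0.155,0.08,0,0,0,0,-0.12,-0.155,0.08,0,0,0,0,-0.12,-0.155,0.06,0,0,0,0,-0.12,-0.155,0.04,0,0,0,0,-0.12,-0.155,0.03,0,0,0,0,-0.12,-0.155,0.025,0,0,0]

```text
clock: 7.8
position: [0.5795, 0.0611, 0.0697]
ee_rot: [0.17, 0.985, -0.0, -0.0]
ft_force: [0.0, -1.1, 0.5]
grip_width: 0.001
grasp_force: 0.0
```

>>> step_arm:
  commands: [0,0,0,-0.004,0,0,0,0,0,0,-0.008,0,0,0,0,0,0,-0.012,0,0,0,0,0,0,-0.016,0,0,0,0,0,0,-0.019,0,0,0,0,0,0,-0.021,0,0,0,0,0,0,-0.023,0,0,0,0,0,0,-0.025,0,0,0,0,0,0,-0.025,0,0,0,0,0,0,-0.025,0,0,0]

```text
clock: 9.05
position: [0.58, 0.061, 0.0579]
ee_rot: [0.17, 0.985, 0.001, 0.0]
ft_force: [-11.6, -1.1, 23.4]
grip_width: -0.001
grasp_force: 12.1
```

Home at 58 mm. Retreat up and toward the start side, clear of the view.

>>> step_arm:
  commands: [0,0,0,0.05,0,0,0,0,0,0,0.12,0,0,0,0,0,0,0.2,0,0,0,0,0,0,0.28,0,0,0,0,-0.06,0.09,0.3,0,0,0,0,-0.12,0.18,0.3,0,0,0,0,-0.19,0.27,0.3,0,0,0,0,-0.26,0.36,0.3,0,0,0,0,-0.3,0.42,0.3,0,0,0,0,-0.3,0.42,0.3,0,0,0]

```text
clock: 10.3
position: [0.3963, 0.3171, 0.2357]
ee_rot: [0.166, 0.986, 0.001, -0.0]
ft_force: [-0.0, -0.9, -0.7]
grip_width: 0.0
grasp_force: 0.0
```

Run:
```python
from h import *
s=camera("side");t=camera("top")
a=cv2.resize(s[130:380,150:400],(400,400),interpolation=2);b=cv2.resize(t[130:300,150:320],(400,400),interpolation=2)
cv2.imwrite("pics/end1.png",np.hstack([a,b])[...,::-1]);print(get_obs()["position"],get_obs()["ft_force"])
measure()
```

```text
[0.3996143  0.3129619  0.23562735] [ 0.57225278 -0.71902658 -0.19967833]
top yellow [236.8 210.9] 2160 [0.5885 0.1279 0.054 ]
  tab [402.3 268.1] 66 [ 0.4881 -0.1704  0.066 ] r 0.3147 ang -108.6
side yellow [268.3 286. ] 2197 [0.5884 0.1281 0.054 ]
  tab [327.6 280.7] 109405 [0.4972 0.1082 0.066 ] r 0.0934 ang -167.7
  tab [294.2 308.9] 276 [0.532  0.1752 0.066 ] r 0.0735 ang 140.2
  tab [363.6 475.9] 69 [0.392  0.3909 0.066 ] r 0.3281 ang 126.8
```

View pics/end1.png

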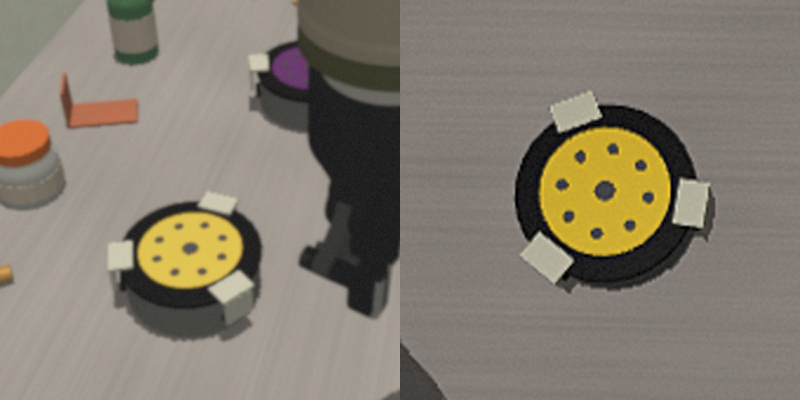

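The picture shows all three yellow-tub tabs down near the lid, at side-crop (218,203), (120,255) and (232,293). The arm is clear of everything.

```bash
python3 -c "
from workcell import *
print(hand_in())"
```

```text
the job is handed in; nothing more can be done
None
```

All three snap tabs on the yellow tub are pressed home: each stopped firmly with its top about 58 mm above the bench, and the final picture shows them down. The purple tub was not touched, and the job was handed in at about 10.5 s.

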